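Lock the swivel phone holder with its index pin

TASK

Lock the swivel phone holder for work: take the long pin from the pin rest, turn the holder until its hole lies over the hidden hole in the base beneath, and push the pin down through both until its collar sits flat on the boss of the holder plate, then let go. The hole in the base is near the ear but cannot be seen, so find it by feel. Do not press on the phone, and leave the short pin and the other things on the bench where they are.

Things in the scene. Friction and masses are not known exactly. Their poses are not given: they have to be found in the camera images.
- swivel_base: Fixed round grey housing of the swivel phone holder, 172 mm across, 29 mm high. Origin at the centre of its underside, on the bench; the turning axis is the vertical through it. Its x axis points along its single bolt-down ear, which sticks out near the bench to 133 mm from the axis (22 mm wide, 8 mm high).
- ear_bolt (a point): Top of the bolt head on the ear, 121 mm from the turning axis, z = 12 mm. The hidden hole in the base is 60 mm from the axis, in a direction anywhere within 0.3 rad to either side of this ear; it differs each time and can be neither seen nor read.
- turn_axis (a point): Point on the turning axis at z = 30 mm, level with the flat steel index plate fixed inside the base, hidden under the turning plate. Its one hole is 14.5 mm wide and goes down to z = 7 mm. A sprung ball in the hole's wall stops a dropped pin about 11 mm deep; a push of up to about 10 N takes the pin past it and home.
- holder (a joint): Turn of the holder plate about the vertical axis, rad, counter-clockwise from above positive; 0 when its hole points along the ear. It runs from -0.7 to 1.5 and starts at 0.6 to 1.1. Stays where it is left; about 1 N at the post turns it (0.05 N m friction).
- holder_hole (a point): Centre of the mouth of the holder's upright through hole, on top of a square steel boss (30 x 30 mm, 12 mm high) on the plate: z = 55.5 mm, 60 mm from the turning axis, 13.6 mm wide, chamfered; x axis outward. A pin put in here stands with its foot on the index plate, collar 18 mm above the boss, until the holder is turned to the base's hole; then it drops about 11 mm by itself.
- plate_mid (a point): Centre of the holder plate's upper face, on the turning axis, z = 43.5 mm. The plate is square, aluminium, 160 x 160 x 12 mm, 1.5 mm above the index plate; x axis toward its hole.
- post_top (a point): Centre of the top of the round steel post for turning the holder, across the axis from the hole, 60 mm from the axis, z = 85.5 mm; 14 mm across, stands 42 mm above the plate.
- phone: Dark phone, 71 x 145 x 8 mm, clamped flat on the middle of the holder plate between small clips, between the hole and the post; top at z = 52 mm. Origin at the centre of its underside.
- long_pin: The locking pin, loose, 50 to 85 g: steel shank 12 mm across, 43.5 mm long, foot tapered (7 mm at the end, full from 4 mm up), under a steel collar 24 mm across and 4 mm thick; above it a round black grip 16 mm across, 26 mm high. Origin at the centre of its foot, z up to the grip. Hangs by its collar in one hole of the rest; fully home its foot is at z = 12 mm.
- long_pin_top (a point): Centre of the flat top of the long pin's grip, 73.5 mm from its foot.
- short_pin: The other pin in the rest, told from the long one by its shorter grip, 13 mm high (shank 16 mm long; otherwise the same). Origin at the centre of its foot. It stays in the rest.
- pin_rest: Fixed grey plastic block, 50 x 110 x 50 mm, with two upright through holes 14.5 mm wide, on its long middle line 27 mm to either side of its centre. Origin at the centre of its underside; y axis along its length.
- solder_spool: Bystander: solder spool, 52 mm across, 34 mm high.
- screw_tray: Bystander: round steel screw tray, 69 mm across, 13 mm high.
- tape_roll: Bystander: roll of amber tape lying flat, 100 mm across, 25 mm high.
- flux_pot: Bystander: small white pot with green lid, 45 mm across, 27 mm high.

How it is judged:
By the outcome, as a careful person would: the job done as asked, in the order asked, and still so for the second after the job is handed in, with the robot touching nothing.
It also fails if it takes over 64 s, if anything falls off the work surface, if the arm or the gripper's body presses on something with over 40 N, if the wrist force passes 120 N, or if a joint passes its speed limit or range.

ROBOT

A 7-joint arm with a two-finger parallel gripper is mounted at the origin on a cart in front of the work surface, level with it; the furniture and walls round the work are solid. World frame = base frame: x ahead of the robot, y to its left, z up, the work surface at z = 0. Lengths are in mm, angles in rad, forces in N, time in s.
With the tool pointing down it reaches from about 425 to 925 mm from the base axis. Payload 6.8 kg.
Tool frame: the origin (TCP) lies at the very end of the fingers, on their centre line; the grasp point (between the pads) lies ctrl.hold_point_z behind it (ctrl.hold_point_z is the distance from the TCP to the grasp point, in mm); z points along the fingers, y is the line along which they close (so a half turn about z gives the same grasp; the last joint's range is limited). The gripper opens to 88 mm and grips with 3 to 60 N. Pads are 20 mm wide; open, the fingers measure 115 mm over their backs; the gripper's body (75 mm by 178 mm) begins 61 mm behind the grasp point.
Start: joints at [1.159, 0.477, 0.022, 1.555, -0.011, 1.109, -0.083], TCP at [201.934, -644.104, 222.664] pointing down, gripper open.
Joint ranges: [-2.96, 2.96], [-0.34, 2.1], [-1.41, 1.46], [0.24, 2.44], [-1.37, 4.51], [0.17, 1.92], [-2.96, 2.96]. Speed limits (rad/s): [2.39, 2.39, 3.14, 3.14, 3.14, 3.14, 3.14].

INTERFACE

Orientations are given as [roll, pitch, yaw] about the fixed x, y, z axes, in that order (R = Rz(yaw) Ry(pitch) Rx(roll)).
In Python, from cell import ctrl gives the robot as it stands.
- The arm moves only by the shell command python3 -m inch 'ROWS' [FORCE]. ROWS is JSON, a list of rows, each an object with "hand": the closure, from -1 (fully open) to 1 (shut); "offset": the shift along the tool's x, y, z in cm, a list of three; "twist": the turn about the tool's z in degrees. In form: [{"hand": hand, "offset": [dx, dy, dz], "twist": twist}, ...]. A call has 1 to 8 rows; each row is the pose to reach, as a shift and turn from the pose commanded when the call began, along the tool's axes at that moment; what a row does not reach only later rows make up. A row lasts 1/12 s, in which the tool goes at most 41.7 mm and 7.16 degrees, less where a joint would pass 70% of its speed; a pose out of reach is approached as far as the arm can. A call with a gripper value outside its range is refused whole. The fingers move at their own pace and stop on an object; FORCE is the grip in N (left out, the last holds). Time passes only in rows, so rows that repeat a pose let the fingers close. It gives the time, the measured TCP pose, the force, the opening and the grip force at its end, in the units of the state.
- ctrl.observe(): the state, without advancing time (a new reading comes with each control period).
- ctrl.grab_frame(name): name is "side" or "top" or "wrist"; returns a dict with "img" (480x640x3 uint8, blue, green, red), "intrinsics" (3x3 intrinsics, pixels), "k1" (the pictures are not rectified: a ray, as slopes to the right and down, at radius r is drawn at 1 + k1 r^2 times it, then the intrinsics apply), "xyz" and "attitude" of the camera in the world. Camera axes: x right, y down, z forward; pixel columns grow to the right and rows downward; lengths in mm; the calibration is good to about 2 mm. A picture is of the moment at which its call begins. There is no depth.
- ctrl.hand_in(): hands the job in; it is judged then, once.
Trained networks look in a picture, given as the dict that the camera call returned (one of the last four; its "shot" number tells which), for a name from the list of things; names that differ only in an ending like _2 or _b are one class to them, and where a whole thing is asked for, a point or a joint stands for the part that bears it (a point fixed in the world has none). Each returns a list of dicts, best first, with "score" (0 to 1); they miss things now and then, are a little off and sometimes report something else, mostly with a low value. They report only what shows in the picture. A call takes as long as a camera call.
- ctrl.search_frame(picture, query): "at" ([x, y, z] in mm, in world coordinates, good to about 4 mm: the middle of the surface that is visible of it).
- ctrl.masks_of(picture, query): "region" (480x640 bool, what is visible of it).
- ctrl.landmark_of(picture, query): "at" ([x, y, z] in mm, in world coordinates, good to about 4 mm: a listed point, or the origin of a listed thing).
The state is a dict: "t": time; "joints": joint angles; "qvel": joint speeds; "joint_torque": joint torques, N m; "tcp_pos": TCP position; "eef_rot": TCP orientation; "contact_force": force on the tool from outside, world axes, zero at the start; "ft_torque": the same for the moment, N m; "width": finger opening in mm; "finger_force": force on a finger pad.
Only numpy, scipy, OpenCV 4.12 (cv2) and the standard library are available. Lean on these libraries where they do the work, as an engineer would, in place of code of your own. Each camera call takes 0.05 s, during which the arm holds its last target. There are 200 camera calls.

## Working session

There is one attempt and no reset: what is moved stays moved. The work goes in short steps, Python scripts to look and compute and a shell command to move; the robot and the scene stay as the last step left them, time stands still between calls to the robot, and variables do not carry over. Pictures are saved under pics/ and viewed, at most 10 in all, crops included, and the job is handed in when it is done.

```bash
ls; mkdir -p pics; python3 - <<'E'
from cell import ctrl
import cv2, numpy as np
s=ctrl.observe(); print({k:np.round(v,3).tolist() for k,v in s.items()}, ctrl.hold_point_z)
names=["swivel_base","ear_bolt","holder_hole","plate_mid","post_top","phone","long_pin","long_pin_top","short_pin","pin_rest","solder_spool","screw_tray","tape_roll","flux_pot"]
for c in ["top","side"]:
    p=ctrl.grab_frame(c); cv2.imwrite(f"pics/{c}0.png",p["img"]); print(c,np.round(p["xyz"],1),np.round(p["attitude"],3))
    for n in names:
        r=ctrl.landmark_of(p,n)
        print(n,[(np.round(d["at"],1).tolist(),round(d["score"],2)) for d in r[:2]])
E
```

```text
pics
{'t': 0.0, 'joints': [1.159, 0.478, 0.022, 1.556, -0.011, 1.109, -0.083], 'qvel': [-0.0, -0.001, 0.0, -0.001, 0.0, -0.001, 0.0], 'joint_torque': [0.0, -58.284, 1.534, -27.26, -0.054, 0.017, 0.0], 'tcp_pos': [201.738, -643.541, 221.701], 'eef_rot': [-3.14, 0.0, 0.304], 'contact_force': [0.427, 0.247, 0.264], 'ft_torque': [-0.031, 0.034, 0.043], 'finger_force': 0.0, 'width': 88.082} 18.700000000000003
top [ 391.7  -57.9 1189.2] [-2.995  0.016 -1.572]
swivel_base [([556.8, -9.8, -1.5], 0.58)]
ear_bolt [([435.6, 15.9, 15.4], 0.63)]
holder_hole [([513.8, -41.2, 58.8], 0.58)]
plate_mid [([557.6, -9.3, 39.8], 0.92)]
post_top [([605.4, 30.9, 84.4], 0.97)]
phone [([558.7, -7.6, 42.6], 0.88)]
long_pin [([560.1, -8.6, 41.7], 0.57), ([487.0, -319.7, 7.5], 0.47)]
long_pin_top [([482.5, -325.5, 79.7], 0.52)]
short_pin [([499.6, -375.0, 39.5], 0.62)]
pin_rest [([491.8, -346.0, -3.0], 0.71)]
solder_spool [([473.1, 219.1, -1.7], 0.57)]
screw_tray [([376.5, -181.4, 0.2], 0.93)]
tape_roll [([692.8, -211.5, -0.8], 0.8), ([511.7, -38.7, 58.0], 0.19)]
flux_pot [([639.0, 267.2, -2.2], 0.7)]
side [ 566.6 -958.6  886.2] [-2.309 -0.019  0.035]
swivel_base [([557.7, -3.1, 5.5], 0.98)]
ear_bolt [([436.9, 13.3, 11.3], 0.93), ([374.4, -186.5, 3.0], 0.26)]
holder_hole [([511.0, -43.3, 51.3], 0.82), ([557.9, -3.9, 2.2], 0.55)]
plate_mid [([560.1, -3.9, 39.5], 0.7)]
post_top [([606.9, 32.5, 85.3], 0.79)]
phone [([557.3, -6.0, 43.4], 0.65)]
long_pin [([483.8, -324.5, 8.8], 0.61)]
long_pin_top [([485.9, -324.8, 77.7], 0.55), ([373.9, -187.3, 6.0], 0.48)]
short_pin [([505.2, -372.7, 34.0], 0.71)]
pin_rest [([492.5, -345.0, 2.8], 0.59)]
solder_spool [([470.4, 228.0, -1.1], 0.58)]
screw_tray [([374.5, -187.8, 3.5], 0.92)]
tape_roll [([696.1, -216.4, 0.7], 0.91), ([559.7, -6.8, 40.8], 0.2)]
flux_pot [([642.6, 269.8, 1.3], 0.53)]
```

View pics/top0.png

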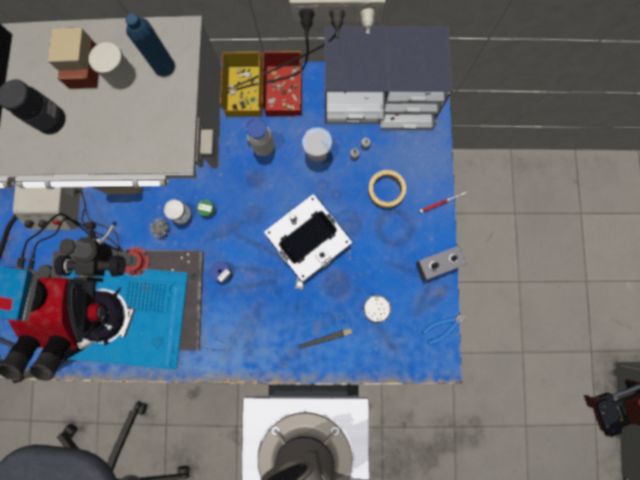

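View pics/side0.png

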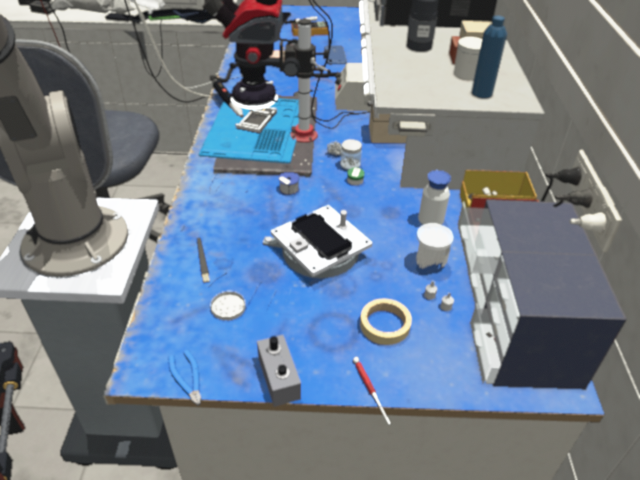

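The top picture shows the holder plate at about pixel (308,238), with the phone across its middle, the post at (293,219) and the boss at (323,260). The pin rest is at (440,264). The side picture shows the two pins: the one with the tall grip at (273,343) and the short one at (282,370). This matches the networks, so I'll go above the long pin.

```bash
R='x'; python3 -m inch '[{"hand":-1,"offset":[6,-3.7,0],"twist":7},{"hand":-1,"offset":[9,-5.5,0],"twist":14},{"hand":-1,"offset":[12,-7.3,0],"twist":21},{"hand":-1,"offset":[15,-9.1,0],"twist":28},{"hand":-1,"offset":[18.2,-11,0],"twist":35},{"hand":-1,"offset":[18.2,-11,0],"twist":42},{"hand":-1,"offset":[18.2,-11,0],"twist":43.5},{"hand":-1,"offset":[18.2,-11,0],"twist":43.5}]' 20
python3 -m inch '[{"hand":-1,"offset":[1,-3.5,0],"twist":7},{"hand":-1,"offset":[2,-7,0],"twist":14},{"hand":-1,"offset":[3,-10.5,0],"twist":21},{"hand":-1,"offset":[4,-14,0],"twist":28},{"hand":-1,"offset":[5,-17.5,0],"twist":35},{"hand":-1,"offset":[5.8,-20.5,0],"twist":42},{"hand":-1,"offset":[5.8,-20.5,0],"twist":43.5},{"hand":-1,"offset":[5.8,-20.5,0],"twist":43.5}]'
cat > h.py <<'E'
from cell import ctrl
import cv2, numpy as np
from scipy.spatial.transform import Rotation as Ro
def tool(target):  # world mm -> offset cm in tool axes from measured pose
    s=ctrl.observe(); R=Ro.from_euler('xyz',s["eef_rot"]).as_matrix()
    return np.round(R.T@(np.array(target)-s["tcp_pos"])/10,2)
def look(cam,names,save=None,f="landmark_of"):
    p=ctrl.grab_frame(cam)
    if save: cv2.imwrite(f"pics/{save}.png",p["img"])
    for n in names: print(cam,n,[(np.round(d["at"],1).tolist(),round(d["score"],2)) for d in getattr(ctrl,f)(p,n)[:2]])
    return p
def proj(p,X):
    R=Ro.from_euler('xyz',p["attitude"]).as_matrix(); c=R.T@(np.array(X,float)-p["xyz"]); u=c[:2]/c[2]
    u=u*(1+p["k1"]*(u@u)); K=np.array(p["intrinsics"]); return np.round(K[:2,:2]@u+K[:2,2],1)
E
python3 - <<'E'
from h import *
s=ctrl.observe(); print(s["t"],s["tcp_pos"],s["eef_rot"],s["joints"])
p=look("wrist",["long_pin","long_pin_top","short_pin","pin_rest"],"w1"); print(p["xyz"],p["attitude"])
for X in ([484.5,-325,80],[484.5,-325,54],[502.5,-373.5,67]): print(proj(p,X))
E
```

```text
t: 2.17
tcp_pos: [343.8, -483.7, 222.9]
eef_rot: [3.142, -0.0, -0.454]
contact_force: [-0.5, -0.3, -0.3]
width: 87.6
finger_force: 0.0
t: 2.83
tcp_pos: [486.1, -324.8, 222.6]
eef_rot: [-3.141, 0.0, -1.21]
contact_force: [-0.7, 0.0, 0.2]
width: 87.7
finger_force: 0.0
2.8333 [ 486.14673238 -324.78468817  222.56027935] [-3.14146450e+00  1.21163901e-04 -1.21042776e+00] [ 0.35504091  0.32921662  0.16047326  1.78690813 -0.06049174  1.03022164
 -2.243033  ]
wrist long_pin [([484.6, -322.5, 11.8], 0.87), ([492.7, -346.3, -0.2], 0.47)]
wrist long_pin_top [([483.2, -321.4, 81.3], 0.84)]
wrist short_pin [([503.0, -372.1, 30.4], 0.87)]
wrist pin_rest [([492.8, -345.2, -0.8], 0.69)]
[ 514.0913727  -399.60888336  383.6702482 ] [ 2.84451153e+00  5.04048631e-04 -2.78043650e+00]
[325.3 215.3]
[325.2 207.2]
[325.8 145. ]
```

View pics/w1.png

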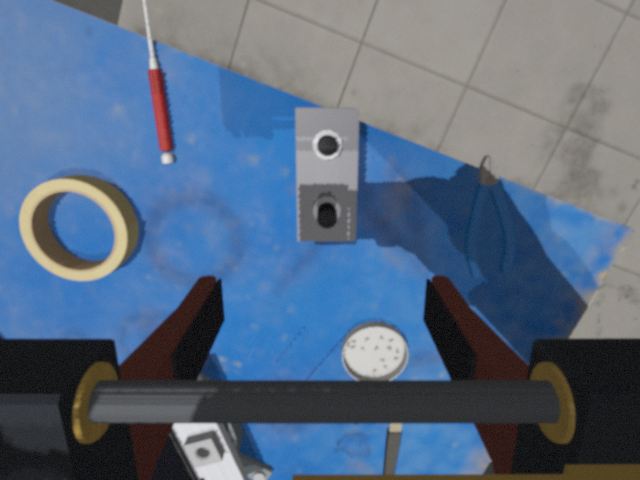

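The wrist picture shows the long pin's grip at about (327,213) and the short pin at (328,145). The rest lies along the image columns, so the fingers will close across it. I'll lower and grip.

```bash
python3 -m inch '[{"hand":-1,"offset":[-0.07,0.23,4],"twist":0},{"hand":-1,"offset":[-0.07,0.23,8],"twist":0},{"hand":-1,"offset":[-0.07,0.23,11],"twist":0},{"hand":-1,"offset":[-0.07,0.23,13.5],"twist":0},{"hand":-1,"offset":[-0.07,0.23,15.5],"twist":0},{"hand":-1,"offset":[-0.07,0.23,16.5],"twist":0},{"hand":0.2,"offset":[-0.07,0.23,16.5],"twist":0},{"hand":1,"offset":[-0.07,0.23,16.5],"twist":0}]' 20
python3 -m inch '[{"hand":1,"offset":[0,0,0],"twist":0},{"hand":1,"offset":[0,0,0],"twist":0},{"hand":1,"offset":[0,0,0],"twist":0},{"hand":1,"offset":[0,0,0],"twist":0},{"hand":1,"offset":[0,0,0],"twist":0},{"hand":1,"offset":[0,0,0],"twist":0}]'
```

```text
t: 3.75
tcp_pos: [482.3, -327.1, 58.0]
eef_rot: [3.141, -0.0, -1.216]
contact_force: [0.5, -1.0, 1.1]
width: 77.7
finger_force: 0.0
t: 4.25
tcp_pos: [482.8, -326.3, 58.0]
eef_rot: [-3.141, -0.0, -1.215]
contact_force: [-0.6, -0.0, 0.2]
width: 37.9
finger_force: 0.0
```

```bash
python3 -m inch '[{"hand":1,"offset":[0,0,0],"twist":0},{"hand":1,"offset":[0,0,0],"twist":0},{"hand":1,"offset":[0,0,0],"twist":0},{"hand":1,"offset":[0,0,0],"twist":0},{"hand":1,"offset":[0,0,0],"twist":0}]' 20
python3 -m inch '[{"hand":1,"offset":[0,0,-1],"twist":0},{"hand":1,"offset":[0,0,-3],"twist":0},{"hand":1,"offset":[0,0,-5],"twist":0},{"hand":1,"offset":[0,0,-7],"twist":0},{"hand":1,"offset":[0,0,-9],"twist":0},{"hand":1,"offset":[0,0,-11],"twist":0},{"hand":1,"offset":[0,0,-12],"twist":0},{"hand":1,"offset":[0,0,-12],"twist":0}]'
python3 - <<'E'
from h import *
a=[look(c,["turn_axis","swivel_base","ear_bolt","holder_hole","plate_mid","post_top","long_pin","long_pin_top"]) for c in ("top","side")]
print(ctrl.observe()["joints"])
E
```

```text
t: 4.67
tcp_pos: [483.1, -326.1, 57.8]
eef_rot: [-3.141, -0.0, -1.214]
contact_force: [0.9, 0.7, -0.1]
width: 15.7
finger_force: 20.0
t: 5.33
tcp_pos: [483.4, -327.3, 180.4]
eef_rot: [-3.139, -0.003, -1.215]
contact_force: [1.4, -0.7, -1.2]
width: 15.3
finger_force: 20.0
top turn_axis []
top swivel_base [([556.7, -6.8, -3.5], 0.55)]
top ear_bolt [([435.9, 13.6, 17.8], 0.72)]
top holder_hole [([509.7, -39.7, 58.7], 0.88), ([641.2, 265.2, -1.8], 0.57)]
top plate_mid [([560.6, -9.6, 42.0], 0.79)]
top post_top [([604.4, 31.9, 85.8], 0.97)]
top long_pin [([485.1, -320.1, 132.9], 0.48)]
top long_pin_top [([481.1, -324.6, 199.8], 0.46)]
side turn_axis [([559.2, -5.8, 31.7], 0.77)]
side swivel_base [([558.6, -5.3, 4.2], 0.56)]
side ear_bolt [([604.9, 32.3, 85.9], 0.65)]
side holder_hole []
side plate_mid [([561.4, -3.8, 39.6], 0.7), ([485.2, -322.8, 202.9], 0.5)]
side post_top [([608.7, 31.5, 83.4], 0.86)]
side long_pin [([479.9, -327.7, 127.3], 0.6)]
side long_pin_top [([480.8, -324.5, 201.3], 0.74)]
[ 0.36378701  0.3736399   0.15716177  1.83657409 -0.07096233  0.93665334
 -2.23315255]
```

```bash
python3 -m inch '[{"hand":1,"offset":[-2,-1,0],"twist":-7},{"hand":1,"offset":[-5.5,-2.7,0],"twist":-14},{"hand":1,"offset":[-9,-4.4,0],"twist":-21},{"hand":1,"offset":[-12.5,-6.1,0],"twist":-28},{"hand":1,"offset":[-16,-7.8,0],"twist":-35},{"hand":1,"offset":[-19.5,-9.6,0],"twist":-42},{"hand":1,"offset":[-23,-11.3,0],"twist":-49},{"hand":1,"offset":[-25.7,-12.6,0],"twist":-54}]'
python3 -m inch '[{"hand":1,"offset":[0,0,0],"twist":-7},{"hand":1,"offset":[0,0,0],"twist":-14},{"hand":1,"offset":[0,0,0],"twist":-21},{"hand":1,"offset":[0,0,0],"twist":-28},{"hand":1,"offset":[0,0,0],"twist":-35},{"hand":1,"offset":[0,0,0],"twist":-42},{"hand":1,"offset":[0,0,0],"twist":-49},{"hand":1,"offset":[0,0,0],"twist":-53}]'
python3 - <<'E'
from h import *
s=ctrl.observe(); print(s["t"],s["tcp_pos"],s["eef_rot"],s["joints"])
p=look("wrist",["long_pin","long_pin_top","holder_hole","post_top","plate_mid","ear_bolt"],"w2"); print(p["xyz"],p["attitude"])
t=s["tcp_pos"]
for X in ([511.5,-42,55.5],[606.3,31.7,85.5],[558.7,-6,43.5],[t[0],t[1],t[2]-47.3]): print(proj(p,X))
E
```

```text
t: 6.9
tcp_pos: [511.2, -38.0, 178.0]
eef_rot: [-3.141, -0.001, -0.264]
contact_force: [0.8, -0.3, -1.2]
width: 15.5
finger_force: 20.0
t: 7.57
tcp_pos: [511.0, -41.6, 177.7]
eef_rot: [3.141, -0.0, 0.659]
contact_force: [0.3, -0.2, -0.8]
width: 15.5
finger_force: 20.0
7.5667 [511.04078215 -41.57097623 177.7361601 ] [ 3.14144060e+00 -5.61405095e-05  6.58852829e-01] [ 0.2182019   0.28162859 -0.30511311  1.96911928  0.10641288  0.90584409
 -1.05332882]
wrist long_pin [([510.2, -40.4, 129.5], 0.93)]
wrist long_pin_top [([507.8, -38.7, 199.6], 0.74)]
wrist holder_hole [([505.9, -41.0, 55.3], 0.78)]
wrist post_top [([609.8, 32.3, 83.4], 0.59)]
wrist plate_mid [([562.3, -9.3, 41.9], 0.79)]
wrist ear_bolt [([443.1, 14.1, 3.1], 0.85)]
[574.36514908   8.59214205 338.89158345] [ 2.84460170e+00 -6.76905864e-04 -9.11065374e-01]
[325.2 223.1]
[325.5  32.7]
[325.9 137.4]
[324.7 261.1]
```

View pics/w2.png

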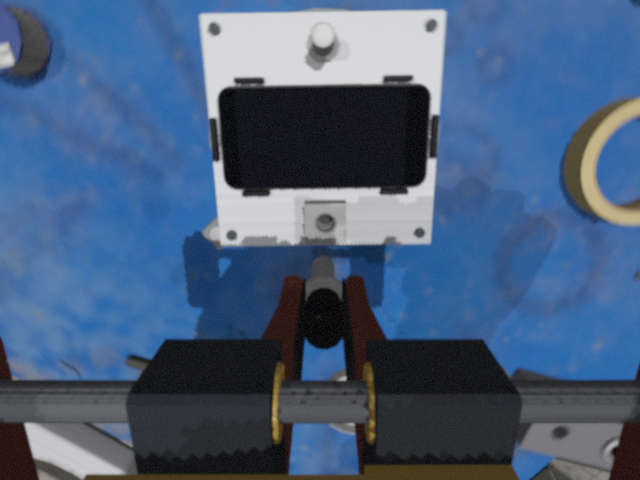

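The wrist picture shows the boss hole at about (325,221), the post at (322,38) and the pin's foot at (323,258). I'll enlarge the hole and foot area to compare them.

```bash
python3 - <<'E'
import cv2
i=cv2.imread("pics/w2.png")[190:290,275:375]; cv2.imwrite("pics/w2c.png",cv2.resize(i,(600,600),interpolation=cv2.INTER_CUBIC))
E
```

```text
(no output)
```

View pics/w2c.png

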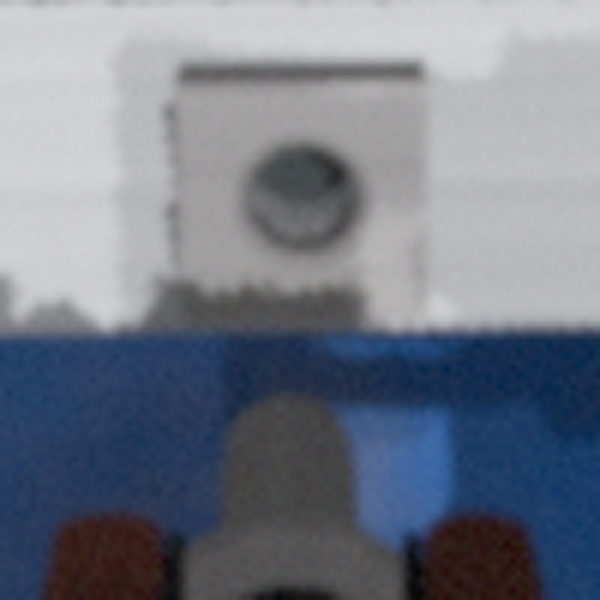

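The hole's centre is at (325.3,223.0), exactly where my estimate projects. The pin's centreline is about 1 px to the left, so I'll correct by 1 mm along tool y and lower.

```bash
python3 -m inch '[{"hand":1,"offset":[0.01,0.11,2],"twist":0},{"hand":1,"offset":[0.01,0.11,4],"twist":0},{"hand":1,"offset":[0.01,0.11,5.5],"twist":0},{"hand":1,"offset":[0.01,0.11,6.5],"twist":0},{"hand":1,"offset":[0.01,0.11,6.8],"twist":0},{"hand":1,"offset":[0.01,0.11,6.8],"twist":0},{"hand":1,"offset":[0.01,0.11,6.8],"twist":0},{"hand":1,"offset":[0.01,0.11,6.8],"twist":0}]'
python3 -m inch '[{"hand":1,"offset":[0,0,0.2],"twist":0},{"hand":1,"offset":[0,0,0.4],"twist":0},{"hand":1,"offset":[0,0,0.6],"twist":0},{"hand":1,"offset":[0,0,0.8],"twist":0}]'
```

```text
t: 8.58
tcp_pos: [512.6, -42.2, 110.6]
eef_rot: [3.14, -0.001, 0.653]
contact_force: [0.8, 0.5, -1.4]
width: 15.4
finger_force: 20.0
t: 8.92
tcp_pos: [512.4, -42.1, 101.9]
eef_rot: [3.141, -0.001, 0.653]
contact_force: [0.6, 0.7, 0.6]
width: 15.4
finger_force: 20.0
```

```bash
python3 -m inch '[{"hand":1,"offset":[0,0,0.3],"twist":0},{"hand":1,"offset":[0,0,0.6],"twist":0},{"hand":1,"offset":[0,0,0.9],"twist":0},{"hand":1,"offset":[0,0,1.2],"twist":0}]'
python3 -m inch '[{"hand":1,"offset":[0,0,0.3],"twist":0},{"hand":1,"offset":[0,0,0.5],"twist":0},{"hand":1,"offset":[0,0,0.6],"twist":0},{"hand":1,"offset":[0,0,0.6],"twist":0}]'
```

```text
t: 9.25
tcp_pos: [512.4, -42.0, 89.5]
eef_rot: [3.141, -0.001, 0.653]
contact_force: [2.0, 2.5, 1.5]
width: 15.8
finger_force: 20.0
t: 9.58
tcp_pos: [512.2, -42.0, 83.6]
eef_rot: [3.141, -0.001, 0.653]
contact_force: [3.4, 1.6, -2.1]
width: 15.7
finger_force: 20.0
```

```bash
python3 -m inch '[{"hand":0.1,"offset":[0,0,0],"twist":0},{"hand":0.1,"offset":[0,0,0],"twist":0},{"hand":0.1,"offset":[0,0,0],"twist":0},{"hand":0.1,"offset":[0,0,0],"twist":0},{"hand":0.1,"offset":[0,0,-0.5],"twist":0},{"hand":0.1,"offset":[0,0,-2],"twist":0},{"hand":0.1,"offset":[0,0,-4],"twist":0},{"hand":0.1,"offset":[0,0,-6],"twist":0}]'
python3 -m inch '[{"hand":0.1,"offset":[3,0,0],"twist":0},{"hand":0.1,"offset":[6,-0.1,0],"twist":0},{"hand":0.1,"offset":[9,-0.1,0],"twist":0},{"hand":0.1,"offset":[11.9,-0.1,0],"twist":0},{"hand":0.1,"offset":[11.9,-0.1,0],"twist":0},{"hand":0.1,"offset":[11.9,-0.1,0],"twist":0}]'
python3 - <<'E'
from h import *
for c in ("top","side"): look(c,["long_pin","long_pin_top","post_top","ear_bolt"],c+"3")
i=cv2.imread("pics/side3.png")[180:300,240:400]; cv2.imwrite("pics/s3c.png",cv2.resize(i,(800,600),interpolation=cv2.INTER_CUBIC))
E
```

```text
t: 10.25
tcp_pos: [511.1, -42.3, 144.3]
eef_rot: [-3.141, 0.001, 0.653]
contact_force: [0.5, -0.2, -0.5]
width: 39.6
finger_force: 0.0
t: 10.75
tcp_pos: [606.1, 32.2, 143.6]
eef_rot: [-3.141, -0.0, 0.655]
contact_force: [-0.6, -1.0, 1.0]
width: 39.5
finger_force: 0.0
top long_pin []
top long_pin_top []
top post_top []
top ear_bolt []
side long_pin [([510.4, -46.1, 29.4], 0.51)]
side long_pin_top [([513.1, -43.9, 105.2], 0.49)]
side post_top []
side ear_bolt [([438.1, 15.0, 11.0], 0.86), ([556.1, -5.5, 2.3], 0.22)]
```

View pics/s3c.png

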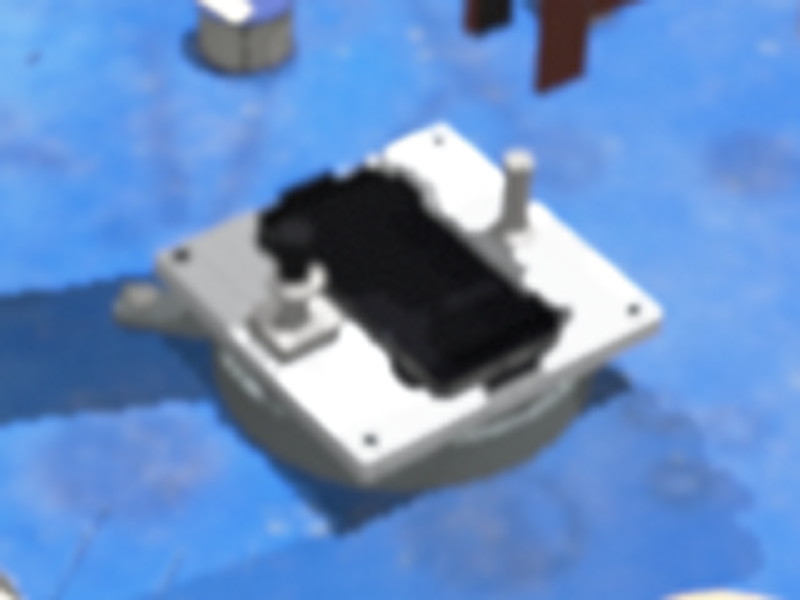

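The crop shows the long pin standing in the boss, crop pixel (295,270), with its collar well above it. The post is at (517,190). Now I'll cage the post and turn the holder.

```bash
python3 -m inch '[{"hand":0.1,"offset":[0,0,2],"twist":0},{"hand":0.1,"offset":[0,0,4],"twist":0},{"hand":0.1,"offset":[0,0,6],"twist":0},{"hand":0.1,"offset":[0,0,7.5],"twist":0},{"hand":0.3,"offset":[0,0,8.1],"twist":0},{"hand":0.55,"offset":[0,0,8.1],"twist":0},{"hand":0.55,"offset":[0,0,8.1],"twist":0},{"hand":0.55,"offset":[0,0,8.1],"twist":0}]' 10
python3 -m inch '[{"hand":0.55,"offset":[-0.01,0.29,0],"twist":2.75},{"hand":0.55,"offset":[-0.03,0.58,0],"twist":5.5},{"hand":0.55,"offset":[-0.06,0.86,0],"twist":8.25},{"hand":0.55,"offset":[-0.11,1.15,0],"twist":11},{"hand":0.55,"offset":[-0.17,1.43,0],"twist":13.75},{"hand":0.55,"offset":[-0.25,1.7,0],"twist":16.5},{"hand":0.55,"offset":[-0.34,1.98,0],"twist":19.25},{"hand":0.55,"offset":[-0.44,2.25,0],"twist":22}]'
python3 - <<'E'
from h import *
for c in ("side",): look(c,["long_pin","long_pin_top","holder_hole","post_top"],c+"4")
look("wrist",["long_pin_top","long_pin","post_top"],"w4")
E
```

```text
t: 11.92
tcp_pos: [606.6, 30.9, 63.8]
eef_rot: [3.141, -0.002, 0.653]
contact_force: [0.2, -0.8, -0.1]
width: 20.6
finger_force: 0.0
t: 12.58
tcp_pos: [616.6, 11.0, 63.9]
eef_rot: [-3.141, -0.002, 0.267]
contact_force: [-0.9, 1.5, -0.2]
width: 19.6
finger_force: 0.7
side long_pin []
side long_pin_top [([499.2, -21.9, 104.6], 0.72)]
side holder_hole [([502.1, -29.2, 50.2], 0.93), ([559.3, -3.8, 33.0], 0.71)]
side post_top [([617.9, 12.9, 84.5], 0.65), ([696.9, -211.7, 1.7], 0.24)]
wrist long_pin_top []
wrist long_pin []
wrist post_top [([621.8, 12.8, 84.9], 0.75)]
```

View pics/side4.png

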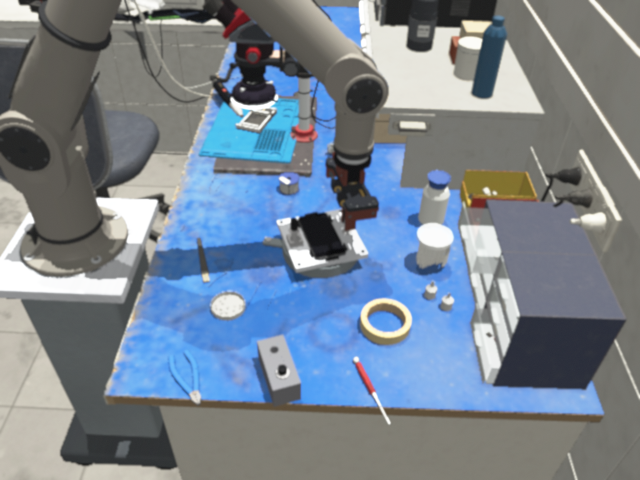

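The side picture shows the plate turned, with the pin still standing in the boss at about (296,225) and the gripper round the post at (355,210). I'll continue slowly and feel for the pin dropping and blocking the turn.

```bash
python3 -m inch '[{"hand":0.55,"offset":[0,0.1,0],"twist":1},{"hand":0.55,"offset":[0,0.21,0],"twist":2},{"hand":0.55,"offset":[-0.01,0.31,0],"twist":3},{"hand":0.55,"offset":[-0.01,0.42,0],"twist":4},{"hand":0.55,"offset":[-0.02,0.52,0],"twist":5},{"hand":0.55,"offset":[-0.03,0.63,0],"twist":6}]'
cat > lk.py <<'E'
from h import *
p=look("side",["long_pin_top","holder_hole"])
E
python3 lk.py
```

```text
t: 13.53
tcp_pos: [617.3, 4.1, 62.6]
eef_rot: [-3.142, 0.0, 0.162]
contact_force: [-0.9, 2.0, 0.9]
width: 19.4
finger_force: 0.6
side long_pin_top [([503.8, -376.5, 29.8], 0.55)]
side holder_hole [([498.8, -23.9, 50.4], 0.6)]
```

```bash
python3 -m inch '[{"hand":0.55,"offset":[0,0.1,0],"twist":1},{"hand":0.55,"offset":[0,0.21,0],"twist":2},{"hand":0.55,"offset":[-0.01,0.31,0],"twist":3},{"hand":0.55,"offset":[-0.01,0.42,0],"twist":4},{"hand":0.55,"offset":[-0.02,0.52,0],"twist":5}]'
python3 lk.py
```

```text
t: 14.1
tcp_pos: [618.0, -1.1, 62.6]
eef_rot: [-3.142, -0.0, 0.075]
contact_force: [0.6, 1.1, 0.2]
width: 19.6
finger_force: 0.6
side long_pin_top [([503.1, -374.6, 31.3], 0.73), ([499.8, -8.7, 107.6], 0.44)]
side holder_hole [([499.1, -16.3, 49.5], 0.87)]
```

```bash
python3 -m inch '[{"hand":0.55,"offset":[0,0.1,0],"twist":1},{"hand":0.55,"offset":[0,0.21,0],"twist":2},{"hand":0.55,"offset":[-0.01,0.31,0],"twist":3}]'
python3 lk.py
```

```text
t: 14.5
tcp_pos: [618.1, -4.1, 62.7]
eef_rot: [-3.141, -0.0, 0.023]
contact_force: [-0.1, 1.0, 0.1]
width: 19.8
finger_force: 0.6
side long_pin_top [([501.0, -6.0, 105.1], 0.64)]
side holder_hole [([498.5, -11.7, 54.2], 0.56), ([561.7, -5.1, 29.8], 0.29)]
```

```bash
python3 -m inch '[{"hand":0.55,"offset":[0,0.1,0],"twist":1},{"hand":0.55,"offset":[0,0.21,0],"twist":2},{"hand":0.55,"offset":[-0.01,0.31,0],"twist":3},{"hand":0.55,"offset":[-0.01,0.42,0],"twist":4}]'
python3 lk.py
```

```text
t: 14.98
tcp_pos: [618.0, -8.4, 62.7]
eef_rot: [-3.142, -0.0, -0.047]
contact_force: [-0.6, 0.7, -0.5]
width: 19.5
finger_force: 0.5
side long_pin_top [([559.5, -7.7, 41.5], 0.44)]
side holder_hole [([496.3, -7.0, 50.7], 0.58)]
```

```bash
python3 -m inch '[{"hand":0.55,"offset":[0,0.1,0],"twist":1},{"hand":0.55,"offset":[0,0.21,0],"twist":2},{"hand":0.55,"offset":[-0.01,0.31,0],"twist":3},{"hand":0.55,"offset":[-0.01,0.42,0],"twist":4}]'
python3 lk.py
```

```text
t: 15.47
tcp_pos: [617.7, -12.5, 62.6]
eef_rot: [-3.141, 0.0, -0.117]
contact_force: [0.2, 1.6, 0.7]
width: 19.6
finger_force: 0.6
side long_pin_top [([496.3, 1.9, 95.9], 0.48)]
side holder_hole [([498.5, -3.3, 53.5], 0.94), ([469.6, 228.2, 0.5], 0.38)]
```

```bash
python3 -m inch '[{"hand":0.55,"offset":[0,0.1,0],"twist":1},{"hand":0.55,"offset":[0,0.21,0],"twist":2}]'
python3 lk.py; python3 lk.py
```

```text
t: 15.78
tcp_pos: [617.4, -13.9, 62.6]
eef_rot: [-3.141, 0.0, -0.151]
contact_force: [-1.0, 3.9, 0.7]
width: 19.5
finger_force: 1.6
side long_pin_top [([497.0, 4.5, 92.2], 0.52)]
side holder_hole [([499.2, 1.2, 49.8], 0.69)]
side long_pin_top [([494.6, 3.3, 93.1], 0.46)]
side holder_hole [([498.6, -2.4, 50.1], 0.77)]
```

The pin has dropped: its top reads about 92.5 (it was 104) and the post now resists with 4 N. I'll unload the post, rise and go above the pin.

```bash
python3 -m inch '[{"hand":0.55,"offset":[0,-0.15,0],"twist":0},{"hand":0.55,"offset":[0,-0.28,0],"twist":0},{"hand":0.55,"offset":[0,-0.28,0],"twist":0},{"hand":0.55,"offset":[0,-0.28,-2],"twist":0},{"hand":0.55,"offset":[0,-0.28,-5],"twist":0},{"hand":0.55,"offset":[0,-0.28,-8.2],"twist":0},{"hand":0.55,"offset":[0,-0.28,-8.2],"twist":0}]'
python3 -m inch '[{"hand":1,"offset":[-3,0.2,0],"twist":0},{"hand":1,"offset":[-6,0.4,0],"twist":0},{"hand":1,"offset":[-9,0.6,0],"twist":0},{"hand":1,"offset":[-12,0.7,0],"twist":0},{"hand":1,"offset":[-12,0.7,0],"twist":0},{"hand":1,"offset":[-12,0.7,0],"twist":0},{"hand":1,"offset":[-12,0.7,0],"twist":0}]' 20
python3 - <<'E'
from h import *
s=ctrl.observe(); print(s["t"],s["tcp_pos"],s["eef_rot"],s["width"])
p=look("wrist",["long_pin","long_pin_top","holder_hole","post_top"],"w5")
look("top",["post_top"])
for X in ([498.9,-0.8,92.5],[498.9,-.8,55.5],[617.8,-11.1,85.5],s["tcp_pos"]): print(proj(p,X))
E
```

```text
t: 16.67
tcp_pos: [621.9, -12.5, 150.9]
eef_rot: [-3.14, -0.01, -0.151]
contact_force: [0.8, -0.0, 1.5]
width: 19.6
finger_force: 0.0
t: 17.25
tcp_pos: [499.4, -1.2, 145.0]
eef_rot: [-3.141, -0.002, -0.15]
contact_force: [-0.2, -0.3, -0.9]
width: 0.6
finger_force: 0.0
17.25 [499.39007455  -1.18266459 145.03639958] [-3.14148915e+00 -1.73110728e-03 -1.50472315e-01] 0.5780603293757041
wrist long_pin [([500.7, -1.1, 22.8], 0.75), ([441.5, 17.3, 9.2], 0.37)]
wrist long_pin_top [([493.6, 4.3, 89.9], 0.72), ([440.1, 15.2, 7.5], 0.7)]
wrist holder_hole [([496.2, 2.9, 54.9], 0.91)]
wrist post_top [([621.8, -9.8, 82.3], 0.95)]
top post_top [([618.5, -11.7, 85.2], 0.78), ([502.2, -376.3, 35.7], 0.6)]
[323.9 257.7]
[323.8 237.3]
[308.6  23.8]
[324.8 299.3]
```

View pics/w5.png

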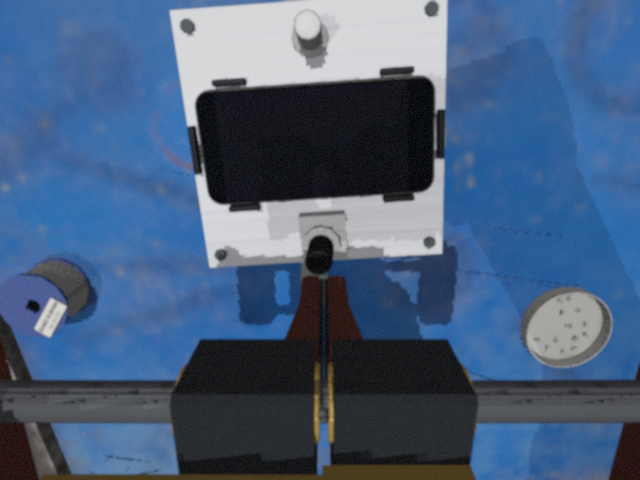

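The wrist picture shows the grip top at about (319,260), the collar near (323,238) and the post at (310,30), so the pin leans slightly to the left. I'll centre the closed fingertips on the grip and press down gently.

```bash
python3 -m inch '[{"hand":1,"offset":[-0.13,-0.2,1.5],"twist":0},{"hand":1,"offset":[-0.13,-0.2,3],"twist":0},{"hand":1,"offset":[-0.13,-0.2,4],"twist":0},{"hand":1,"offset":[-0.13,-0.2,4.7],"twist":0},{"hand":1,"offset":[-0.13,-0.2,5],"twist":0},{"hand":1,"offset":[-0.13,-0.2,5],"twist":0}]'
python3 -m inch '[{"hand":1,"offset":[0,0,0.1],"twist":0},{"hand":1,"offset":[0,0,0.2],"twist":0},{"hand":1,"offset":[0,0,0.3],"twist":0},{"hand":1,"offset":[0,0,0.4],"twist":0},{"hand":1,"offset":[0,0,0.4],"twist":0}]'
```

```text
t: 18.1
tcp_pos: [497.0, 1.3, 94.1]
eef_rot: [3.141, 0.001, -0.15]
contact_force: [-0.0, -0.7, 0.3]
width: 0.8
finger_force: 0.0
t: 18.52
tcp_pos: [498.6, 1.4, 91.8]
eef_rot: [-3.141, -0.003, -0.15]
contact_force: [-0.7, -1.1, 5.8]
width: 0.7
finger_force: 3.0
```

```bash
python3 -m inch '[{"hand":1,"offset":[0,0,0.1],"twist":0},{"hand":1,"offset":[0,0,0.2],"twist":0},{"hand":1,"offset":[0,0,0.3],"twist":0},{"hand":1,"offset":[0,0,0.3],"twist":0}]'
```

```text
t: 18.85
tcp_pos: [498.9, 1.3, 89.1]
eef_rot: [-3.141, -0.003, -0.15]
contact_force: [-1.1, -0.3, 6.6]
width: 0.3
finger_force: 3.4
```

```bash
python3 -m inch '[{"hand":1,"offset":[0,0,0.1],"twist":0},{"hand":1,"offset":[0,0,0.2],"twist":0},{"hand":1,"offset":[0,0,0.3],"twist":0},{"hand":1,"offset":[0,0,0.3],"twist":0}]'
```

```text
t: 19.18
tcp_pos: [499.4, 1.1, 86.5]
eef_rot: [-3.141, -0.004, -0.15]
contact_force: [-1.4, -1.3, 9.5]
width: 0.3
finger_force: 4.7
```

```bash
python3 -m inch '[{"hand":1,"offset":[0,0,0.1],"twist":0},{"hand":1,"offset":[0,0,0.15],"twist":0},{"hand":1,"offset":[0,0,0.15],"twist":0},{"hand":1,"offset":[0,0,0.15],"twist":0}]'
```

```text
t: 19.52
tcp_pos: [500.0, 0.7, 86.1]
eef_rot: [-3.141, -0.006, -0.151]
contact_force: [-1.8, -2.3, 22.4]
width: 0.9
finger_force: 11.0
```

```bash
python3 -m inch '[{"hand":1,"offset":[0,0,0.1],"twist":0},{"hand":1,"offset":[0,0,0.15],"twist":0},{"hand":1,"offset":[0,0,0.15],"twist":0}]'
```

```text
t: 19.77
tcp_pos: [500.6, 0.2, 85.7]
eef_rot: [-3.142, -0.007, -0.151]
contact_force: [-5.9, -4.2, 33.4]
width: 0.3
finger_force: 16.9
```

It seats hard at 85.7 mm against the expected 85.5. I'll lift off, clear away and check.

```bash
python3 -m inch '[{"hand":1,"offset":[0,0,-0.6],"twist":0},{"hand":1,"offset":[0,0,-2],"twist":0},{"hand":1,"offset":[0,0,-5],"twist":0},{"hand":1,"offset":[0,0,-8],"twist":0},{"hand":1,"offset":[0,0,-11],"twist":0},{"hand":1,"offset":[0,0,-13],"twist":0},{"hand":1,"offset":[0,0,-13],"twist":0}]'
python3 -m inch '[{"hand":1,"offset":[-2,3,0],"twist":0},{"hand":1,"offset":[-3,6,0],"twist":0},{"hand":1,"offset":[-3,9,0],"twist":0},{"hand":1,"offset":[-3,12,0],"twist":0},{"hand":1,"offset":[-3,12,0],"twist":0},{"hand":1,"offset":[-3,12,0],"twist":0}]'
python3 - <<'E'
from h import *
p=look("side",["long_pin","long_pin_top","short_pin"],"s6"); look("top",["long_pin_top","short_pin","screw_tray","solder_spool","tape_roll","flux_pot"])
u=proj(p,[499,0,65]).astype(int); print(u)
i=p["img"][u[1]-45:u[1]+45,u[0]-60:u[0]+60]; cv2.imwrite("pics/s6c.png",cv2.resize(i,(800,600),interpolation=cv2.INTER_CUBIC))
E
```

```text
t: 20.35
tcp_pos: [500.1, 1.6, 216.4]
eef_rot: [-3.14, -0.008, -0.15]
contact_force: [1.1, 0.6, -0.8]
width: 0.2
finger_force: 0.0
t: 20.85
tcp_pos: [448.9, -114.3, 211.1]
eef_rot: [3.141, 0.001, -0.154]
contact_force: [-0.7, 0.6, -0.3]
width: 1.0
finger_force: 0.0
side long_pin [([502.0, -3.4, 14.3], 0.62)]
side long_pin_top [([496.8, 0.9, 85.1], 0.53)]
side short_pin [([502.3, -375.7, 33.2], 0.69)]
top long_pin_top [([499.7, 3.0, 83.7], 0.64)]
top short_pin [([502.6, -374.1, 36.6], 0.53)]
top screw_tray []
top solder_spool [([562.0, -6.2, 42.2], 0.7), ([472.2, 223.7, 3.0], 0.62)]
top tape_roll [([693.6, -218.1, -2.7], 0.66)]
top flux_pot [([637.5, 265.8, -3.1], 0.66), ([559.5, -4.5, 31.1], 0.6)]
[294 226]
```

View pics/s6c.png

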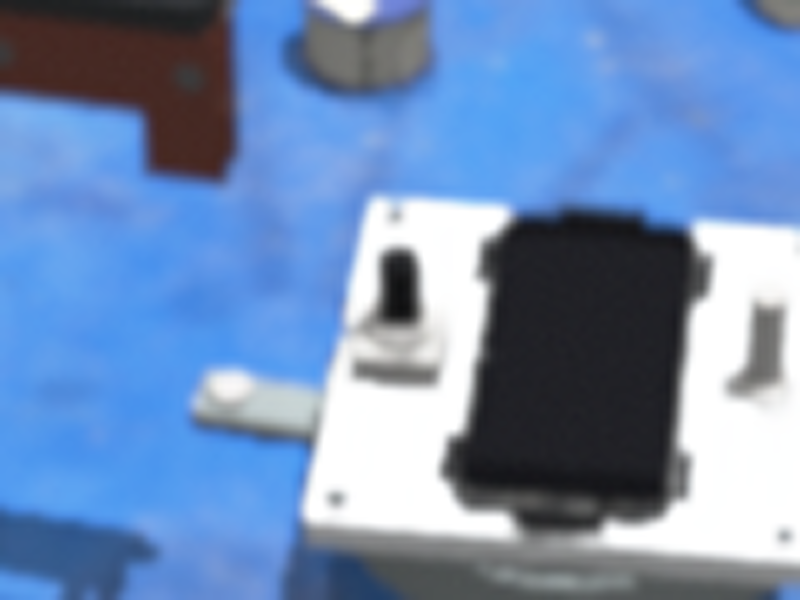

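The crop shows the pin upright with its collar flat on the boss at (400,325), and the gripper clear of everything. The networks put the foot at z ≈ 14 and the top at z ≈ 85, which means it is home. I'll hand in.

```bash
python3 -c "from cell import ctrl; print(ctrl.hand_in())"
```

```text
the job is handed in; nothing more can be done
None
```

The swivel holder is locked: the long pin is fully home with its collar flat on the boss, the gripper has let go and is clear, and the job was handed in at about 21 s of robot time.

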